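# Set out the stirring station

### The job

Set out the stirring station: stand the white beaker in the middle of the stirrer's round steel plate, the amber bottle on the marked spot left of the stirrer and the white bottle on the marked spot right of it (left and right as the robot sees them, looking out from its base), and the red-capped vial in the rack, fully down in the empty hole between the two yellow-capped vials. When those four are in place, and only then, put the orange lid on the beaker, flat and centred. Leave the wash bottle, the tip box and the timer where they are, and let go of everything.

Things in the scene. Friction and masses are not known exactly. Their poses are not given: they have to be found in the camera images.
- beaker: White plastic beaker with a blue band, open at the top: straight-sided, 56 mm outside diameter, 70 mm tall, wall 3 mm (50 mm inside). About 80 g, loose. Origin: centre of its underside, z up.
- lid: Orange round lid, about 40 g, loose, knob up. Underneath a plug 38 mm wide, 6 mm deep, tapered at its foot, goes loosely into the beaker's 50 mm mouth; a disc 68 mm wide, 5 mm thick then rests on the rim; on top an upright round black knob 18 mm wide, from 11 to 35 mm above the origin. Origin: centre of the plug's underside, z up; seated, it is 64 mm above the beaker's origin.
- vial: Sample vial with a red cap, a plain upright cylinder 24 mm in diameter and 75 mm tall (the top 18 mm is the cap), about 40 g, standing loose on the bench. Origin: centre of its underside, z up.
- amber_bottle: Amber glass reagent bottle with a pale label band, 46 mm diameter and straight-sided up to 62 mm, then a shoulder and a black screw cap 29 mm across; 92 mm tall overall. Closed and rigid, about 130 g, standing loose on the bench. Origin: centre of its underside, z up.
- white_bottle: White plastic reagent bottle, 46 mm diameter and straight-sided up to 62 mm, then a shoulder and a green screw cap 29 mm across; 92 mm tall overall. Closed and rigid, about 130 g, standing loose on the bench. Origin: centre of its underside, z up.
- stirrer: Fixed flat white stirrer (125 x 104 mm) amid a grey mat, 130 (x) by 260 (y) by 3 mm. Round steel plate, 88 mm wide, central on it, surface 33 mm above the bench. On the mat two grey spots ringed in white, 62 mm wide: left at x 0, y +95 mm, right at x 0, y -95 mm. Origin: mat's underside, below the plate's centre; x away from the robot, y to its left, z up, turned up to 12 degrees about z.
- rack: Fixed white block 60 (x) by 200 (y) by 40 mm tall. Along its y: fixed yellow-capped vials at +80 and 0 mm, fixed black-capped one at -80 (24 mm wide, tops 85 mm above the bench); empty holes at +40 (the one wanted) and -40 mm, round, 28 mm wide, 30 mm deep, floor 10 mm above the bench. Origin: centre of its underside; x away from the robot, y to its left, turned up to 12 degrees about z.
- wash_bottle: Bystander: clear wash bottle with blue cap and bent spout, 68 mm in diameter, about 185 mm tall. Loose, leave it alone. Origin: centre of its underside, z up.
- tip_box: Bystander: blue pipette-tip box with clear top, 88 by 123 by 65 mm. Loose, leave it alone. Origin: centre of its underside.
- timer: Bystander: small flat yellow timer, 60 by 70 by 20 mm. Loose, leave it alone. Origin: centre of its underside.
There are look-alikes about, which are no part of the job. Leave any pink or turquoise look-alike of the beaker alone.

How it is judged:
On the way, in this order (a step that is already met when the one before it is completed fails the run):
1. the beaker stands on the stirrer plate, the amber bottle on the left spot, the white bottle on the right spot and the red-capped vial in the hole between the yellow caps (horizontal distance between beaker and stirrer below 0.015 m and z of beaker in the frame of stirrer between 0.027 and 0.039 m and angle between each of beaker, amber_bottle, white_bottle's own z axis and vertical below 0.15 rad and x of amber_bottle in the frame of stirrer between -0.015 and 0.015 m and y of amber_bottle in the frame of stirrer between 0.08 and 0.11 m and z of amber_bottle in the frame of stirrer between -0.003 and 0.009 m and x of white_bottle in the frame of stirrer between -0.015 and 0.015 m and y of white_bottle in the frame of stirrer between -0.11 and -0.08 m and z of white_bottle in the frame of stirrer between -0.003 and 0.009 m and x of vial in the frame of rack between -0.008 and 0.008 m and y of vial in the frame of rack between 0.032 and 0.048 m and z of vial in the frame of rack between 0.004 and 0.016 m and angle between vial's own z axis and vertical below 0.25 rad), for 0.2 s.
2. after that, the lid lies on the beaker (horizontal distance between lid and beaker below 0.01 m and z of lid in the frame of beaker between 0.058 and 0.07 m and angle between lid's own z axis and vertical below 0.12 rad), for 0.2 s.
At the end, for the whole second after the job is handed in: Beaker upright on the plate within 15 mm of centre; amber bottle upright on the left spot, white on the right, each within 15 mm in x and y; vial fully down in the hole between the yellow caps; lid, put on last, flat on the beaker within 10 mm of centre; all released and at rest (all of step 1 and all of step 2 and linear speed of each of beaker, lid, vial, amber_bottle, white_bottle below 0.02 m/s and contact force between the fingers and beaker below 0.1 N and contact force between the fingers and lid below 0.1 N and contact force between the fingers and vial below 0.1 N and contact force between the fingers and amber_bottle below 0.1 N and contact force between the fingers and white_bottle below 0.1 N); the robot touches nothing.
It fails at once if the wash bottle is pushed more than 30 mm or tipped (distance of wash_bottle from where it was at the start of the episode above 0.03 m or angle between wash_bottle's own z axis and vertical above 0.4 rad).
It fails at once if the tip box is pushed more than 30 mm or tipped (distance of tip_box from where it was at the start of the episode above 0.03 m or angle between tip_box's own z axis and vertical above 0.4 rad).
It fails at once if the timer is pushed more than 30 mm or tipped (distance of timer from where it was at the start of the episode above 0.03 m or angle between timer's own z axis and vertical above 0.4 rad).
It also fails if it takes over 122 s, if anything falls off the work surface, if the arm or the gripper's body presses on something with over 40 N, if the wrist force passes 120 N, or if a joint passes its speed limit or range.

### The arm

A 6-joint arm with a two-finger parallel gripper is mounted at the origin on the work surface. World frame = base frame: x ahead of the robot, y to its left, z up, the work surface at z = 0. Lengths are in m, angles in rad, forces in N, time in s.
With the tool pointing down it reaches from about 0.35 to 0.8 m from the base axis. Payload 7.3 kg.
Tool frame: the origin (TCP) lies at the very end of the fingers, on their centre line; the grasp point (between the pads) lies 19 mm behind it; z points along the fingers, y is the line along which they close (so a half turn about z gives the same grasp; the last joint's range is limited). The gripper opens to 85 mm and grips with 20 to 120 N. Pads are 22 mm wide; open, the fingers measure 114 mm over their backs; the gripper's body (76 mm by 85 mm) begins 54 mm behind the grasp point. The pads swing forward as they close: fully open they stand 13 mm farther back than shut.
Start: joints at [-1.492, 0.342, 1.524, -0, 1.275, -0.146], TCP at [0.117, -0.512, 0.231] pointing down, gripper open.
Joint ranges: [-2.53, 2.53], [-0.77, 2.02], [0.04, 2.7], [-1, 4.14], [0.28, 2.66], [-3.11, 3.11]. Speed limits (rad/s): [2.57, 2.57, 3.14, 3.14, 3.14, 3.14].

### API

Orientations are given as a unit quaternion [x, y, z, w].
In Python, from rig import ctrl gives the robot as it stands.
- The arm moves only by the tool move_arm, never from a script. Its argument "deltas" is a list that holds one entry, the list of rows, each a list of 7 numbers: the turn, a rotation vector about the world's x, y, z in degrees, then the shift along the world's x, y, z in units of 40 mm (1.0 is 40 mm), then the opening, from 0 (shut) to 1 (fully open). A call has 1 to 8 rows; each row shifts and turns the commanded pose from where the row before left it; what a row does not reach is not made up. A row lasts 1/10 s, in which the tool goes at most 50 mm and 8.59 degrees, less where a joint would pass 70% of its speed; a pose out of reach is approached as far as the arm can. A call is refused whole if a number of a shift passes 1 or a number of a turn 8.59, either way. A call with a gripper value outside its range is refused whole. The fingers move at their own pace and stop on an object; "force" is the grip in N (left out, the last holds). Time passes only in rows, so rows that do not move let the fingers close. It gives the time, the measured TCP pose, the force, the opening and the grip force at its end, in the units of the state.
- ctrl.observe(): the state, without advancing time (a new reading comes with each control period).
- ctrl.snapshot(name): name is "scene" or "side" or "wrist"; returns a dict with "color" (480x640x3 uint8, red, green, blue), "vfov" (degrees; the focal length in pixels is half the picture's height over the tangent of half this angle, whatever the lens; pixels are square), "cx", "cy" (the principal point, pixels), "dist" ([k1, k2, p1, p2, k3] as OpenCV has them; the pictures are not rectified), "origin" and "rotation" of the camera in the world. Camera axes: x right, y down, z forward; pixel columns grow to the right and rows downward; lengths in m; the calibration is good to about 2 mm. A picture is of the moment at which its call begins. There is no depth.
- ctrl.close_job(): hands the job in; it is judged then, once.
The state is a dict: "time_s": time; "joint_positions": joint angles; "dq": joint speeds; "joint_efforts": joint torques, N m; "tcp_pos": TCP position; "tool_rot": TCP orientation; "contact_force": force on the tool from outside, world axes, zero at the start; "torque": the same for the moment, N m; "gripper_width": finger opening in m; "finger_force": force on a finger pad.
Only numpy, scipy, OpenCV 4.12 (cv2) and the standard library are available. Lean on these libraries where they do the work, as an engineer would, in place of code of your own. Each camera call takes 0.05 s, during which the arm holds its last target. There are 200 camera calls.

## Working session

There is one attempt and no reset: what is moved stays moved. The work goes in short steps, Python scripts to look and compute and a tool call to move; the robot and the scene stay as the last step left them, time stands still between calls to the robot, and variables do not carry over. Pictures are saved under pics/ and viewed, at most 14 in all, crops included, and the job is handed in when it is done.

Besides the shell and the picture viewer there is one more tool, called after "Request:" as name(argument=value, ...), one argument or row to a line, values as JSON. move_arm: Moves the arm, as the interface text tells. Its arguments: {"type":"object","properties":{"deltas":{"type":"array"},"force":{"type":"number"}},"required":["deltas"]}

```bash
ls; mkdir -p pics; cat > h.py <<'E'
import numpy as np, cv2, pickle
from rig import ctrl
def K(s):
    f=240/np.tan(np.radians(s['vfov'])/2); return np.array([[f,0,s['cx']],[0,f,s['cy']],[0,0,1.]])
def snap(n,tag):
    s=ctrl.snapshot(n); cv2.imwrite(f'pics/{tag}.png',s['color'][:,:,::-1]); pickle.dump(s,open(f'{tag}.pkl','wb')); return s
def load(t): return pickle.load(open(f'{t}.pkl','rb'))
def ray(s,uv):
    p=cv2.undistortPoints(np.array(uv,float).reshape(-1,1,2),K(s),np.array(s['dist'],float)).reshape(-1,2)
    d=np.c_[p,np.ones(len(p))]@np.array(s['rotation']).T
    return np.array(s['origin']),d/np.linalg.norm(d,axis=1)[:,None]
def plane(s,uv,z):
    o,d=ray(s,uv); return o+d*((z-o[2])/d[:,2])[:,None]
def tri(s1,u1,s2,u2):
    o1,d1=ray(s1,u1);o2,d2=ray(s2,u2);d1=d1[0];d2=d2[0]
    t=np.linalg.lstsq(np.c_[d1,-d2],o2-o1,rcond=None)[0]
    a=o1+t[0]*d1;b=o2+t[1]*d2; return (a+b)/2,np.linalg.norm(a-b)
def proj(s,P):
    R=np.array(s['rotation']).T
    return cv2.projectPoints(np.array(P,float).reshape(-1,3),cv2.Rodrigues(R)[0],-R@np.array(s['origin']),K(s),np.array(s['dist'],float))[0].reshape(-1,2)
E
python3 - <<'E'
from h import *
for n in('scene','side','wrist'):
    s=snap(n,n+'0'); print(n,s['vfov'],s['cx'],s['cy'],s['dist'],np.round(s['origin'],3),np.round(s['rotation'],3).tolist())
print(ctrl.observe())
E
```

```text
pics
scene 50.826302893017385 327.2051102459968 243.86909081784677 [-0.11383059  0.          0.          0.          0.        ] [1.2   0.455 0.675] [0.416, 0.797, -0.391, -0.198]
side 57.47647058570843 315.7057709013504 241.71788103877196 [-0.04300081  0.          0.          0.          0.        ] [0.13  0.699 0.635] [-0.233, 0.864, -0.431, 0.115]
wrist 70.42698924974103 315.4137065589272 238.9815392202958 [-0.0259334  0.         0.         0.         0.       ] [ 0.191 -0.495  0.373] [0.773, -0.616, -0.095, 0.118]
{'time_s': 0.15, 'joint_positions': array([-1.49200333e+00,  3.42580913e-01,  1.52477260e+00, -1.85127591e-05,
        1.27539461e+00, -1.45944672e-01]), 'dq': array([ 0.00059897, -0.00211844, -0.0057154 , -0.00055683,  0.00126396,
       -0.00061425]), 'joint_efforts': array([ 2.17971196e-03, -4.33906531e+01, -2.46147591e+01, -1.87601536e-04,
        5.70666423e-03, -2.66774720e-06]), 'tcp_pos': array([ 0.11701823, -0.51149743,  0.23078487]), 'tool_rot': array([ 9.93692794e-01,  1.12135171e-01,  1.05453188e-05, -5.77704209e-04]), 'contact_force': array([-0.00391942,  0.35646061,  0.5367891 ]), 'torque': array([-0.07234689,  0.00326935, -0.00639426]), 'finger_force': 0.0, 'gripper_width': 0.08538616377369421}
```

View pics/scene0.png

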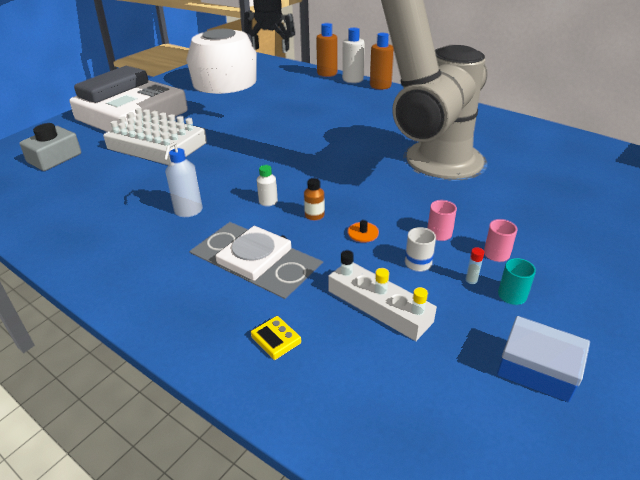

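View pics/side0.png

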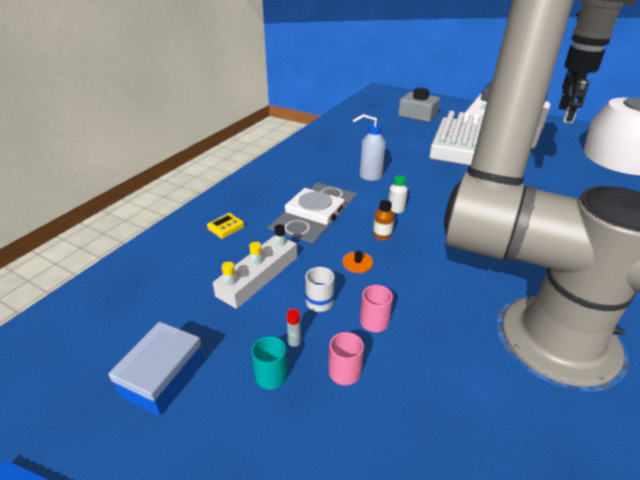

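The scene picture shows the beaker (420,250), the lid (363,232), the vial (475,267) and the amber bottle (314,200). It also shows the white bottle (266,187), the stirrer (254,246) with its rings at (221,241) and (291,272), and the rack (381,297). The side picture shows the same things at (319,290), (357,262), (293,328), (384,221), (398,195), (315,203) and (256,270).

```bash
cat > m.py <<'E'
from h import *
def blob(s,roi,lo,hi,fill=False):
    x0,y0,x1,y1=roi; h=cv2.cvtColor(s['color'],cv2.COLOR_RGB2HSV)[y0:y1,x0:x1]
    m=cv2.inRange(h,np.array(lo),np.array(hi))
    n,l,st,c=cv2.connectedComponentsWithStats(m)
    i=1+np.argmax(st[1:,4]); mm=(l==i).astype(np.uint8)
    cn=max(cv2.findContours(mm,cv2.RETR_EXTERNAL,cv2.CHAIN_APPROX_NONE)[0],key=cv2.contourArea)
    hull=cv2.convexHull(cn)
    M=cv2.moments(hull); return np.array([M['m10']/M['m00']+x0,M['m01']/M['m00']+y0]),st[i,4],st[i,:4]+[x0,y0,0,0]
if __name__=='__main__':
    A=load('scene0');B=load('side0')
    J={'redcap':((460,240,490,275),(280,300,308,330),(0,120,80),(8,255,255)),
    'green':((250,160,280,185),(385,170,412,190),(45,120,40),(75,255,255)),
    'orange':((340,215,385,245),(335,245,380,275),(5,150,100),(20,255,255)),
    'knob':((350,215,375,240),(345,245,372,270),(0,0,0),(179,255,70)),
    'ambercap':((300,175,328,196),(374,198,396,214),(0,0,0),(179,255,60)),
    'amberlabel':((300,185,330,225),(370,210,396,240),(10,15,130),(30,110,255)),
    'yel+80':((405,280,435,310),(215,258,240,282),(22,150,100),(33,255,255)),
    'yel0':((370,262,395,290),(245,238,267,260),(22,150,100),(33,255,255)),
    'blk-80':((335,248,358,270),(272,222,290,238),(0,0,0),(179,255,60)),
    'band':((400,230,440,275),(300,262,340,315),(105,120,120),(118,255,255)),
    }
    for k,(ra,rb,lo,hi) in J.items():
        a,na,sa=blob(A,ra,lo,hi);b,nb,sb=blob(B,rb,lo,hi)
        P,e=tri(A,a,B,b); print(k,a.round(1),na,sa[2:],b.round(1),nb,sb[2:],'->',P.round(4),'gap',round(e,4))
    a=cv2.resize(A['color'][160:340,180:500],None,fx=2.5,fy=2.5,interpolation=cv2.INTER_CUBIC)
    b=cv2.resize(B['color'][160:350,205:425],None,fx=3,fy=3,interpolation=cv2.INTER_CUBIC)
    cv2.imwrite('pics/a.png',a[:,:,::-1]);cv2.imwrite('pics/b.png',b[:,:,::-1])
E
python3 m.py
```

```text
Traceback (most recent call last):
  File "m.py", line 25, in <module>
    P,e=tri(A,a,B,b); print(k,a.round(1),na,sa[2:],b.round(1),nb,sb[2:],'->',P.round(4),'gap',round(e,4))
        ~~~^^^^^^^^^
  File "h.py", line 15, in tri
    o1,d1=ray(s1,u1);o2,d2=ray(s2,u2);d1=d1[0];d2=d2[0]
          ~~~^^^^^^^
  File "h.py", line 10, in ray
    d=np.c_[p,np.ones(len(p))]@np.array(s['rotation']).T
      ~~~~~~~~~~~~~~~~~~~~~~~~^~~~~~~~~~~~~~~~~~~~~~~~~~
ValueError: matmul: Input operand 1 has a mismatch in its core dimension 0, with gufunc signature (n?,k),(k,m?)->(n?,m?) (size 4 is different from 3)
```

Rotation is a quaternion; convert it.

```bash
sed -i "s/^from rig/from scipy.spatial.transform import Rotation as Ro\nfrom rig/; s/def load(t): return.*/def load(t): return pickle.load(open(f'{t}.pkl','rb'))\ndef Rm(s): return Ro.from_quat(s['rotation']).as_matrix()/; s/@np.array(s\['rotation'\]).T/@Rm(s).T/; s/R=np.array(s\['rotation'\]).T/R=Rm(s).T/" h.py; python3 m.py
```

```text
redcap [477.1 254.4] 139 [13 14] [292.9 316.9] 123 [11 15] -> [0.4311 0.2568 0.0664] gap 0.0009
green [264.8 170.5] 114 [12 12] [399.3 180.8] 76 [10  9] -> [ 0.4398 -0.2673  0.0843] gap 0.0001
orange [362.8 231.8] 394 [30 19] [357.5 262. ] 398 [30 19] -> [ 0.4264 -0.0023  0.0083] gap 0.0009
knob [363. 226.] 78 [ 7 13] [357.9 256. ] 64 [ 7 11] -> [ 0.4269 -0.0023  0.0247] gap 0.0017
ambercap [313.4 184. ] 118 [12 11] [385.  205.5] 95 [11 10] -> [ 0.4248 -0.1366  0.0847] gap 0.0013
amberlabel [315.7 213.2] 26 [16  5] [382.6 222.9] 36 [18  6] -> [ 0.4298 -0.1343  0.0221] gap 0.0247
yel+80 [420.2 295.3] 186 [14 16] [227.7 268.4] 138 [12 14] -> [0.6046 0.2216 0.0773] gap 0.0012
yel0 [381.8 275.3] 169 [13 16] [254.9 248.1] 119 [11 13] -> [0.5973 0.1418 0.0772] gap 0.0009
blk-80 [346.5 257.3] 144 [12 14] [279.5 229.6] 84 [10 10] -> [0.5903 0.0615 0.0771] gap 0.0017
band [427.7 255.5] 248 [31 26] [317.  284.1] 637 [40 53] -> [0.4485 0.1559 0.0426] gap 0.0258
```

View pics/a.png

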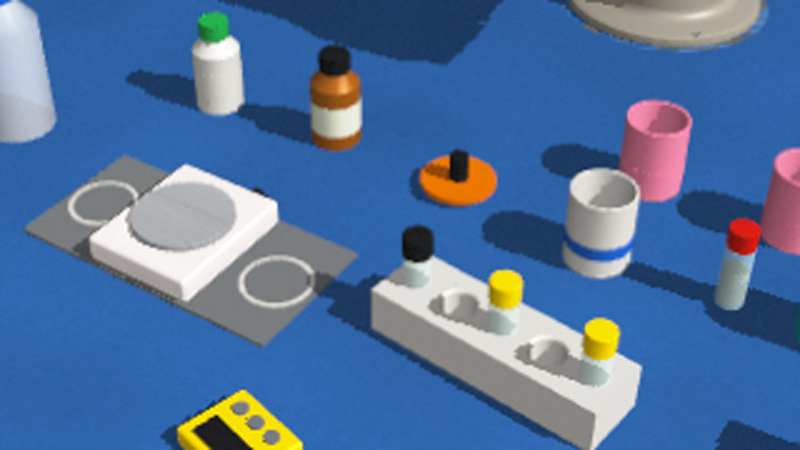

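View pics/b.png

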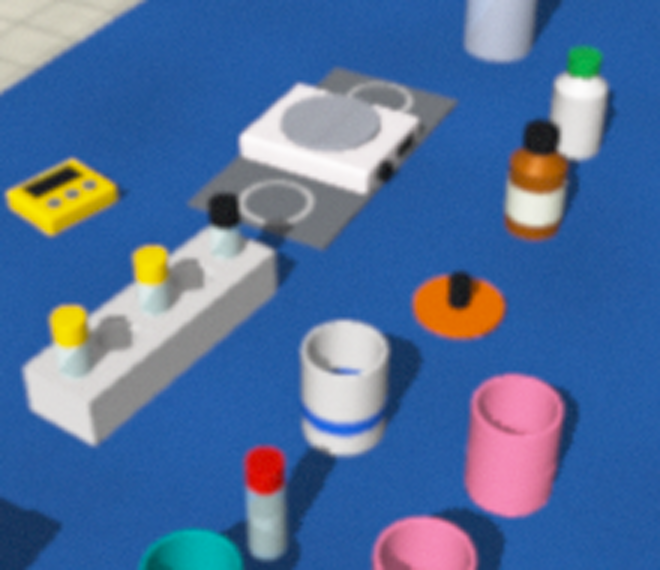

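The crops give sub-pixel starting points. The beaker rim centre is at scene ≈(421,236) and side ≈(320,277). The plate is at (253,246) and (315,201). The rings are at (291,272)/(297,228) and (221,242)/(332,193).

```bash
cat > m2.py <<'E'
from h import *
A=load('scene0');B=load('side0')
def both(name,fa,fb,z=None):
    P,e=tri(A,fa,B,fb); print(name,np.round(fa,1),np.round(fb,1),P.round(4),'gap',round(e,4),'' if z is None else ('onplane',plane(A,fa,z)[0,:2].round(4),plane(B,fb,z)[0,:2].round(4))); return P
def ell(s,seed,r,lo,hi,mode='fill'):
    h=cv2.cvtColor(s['color'],cv2.COLOR_RGB2HSV); m=cv2.inRange(h,np.array(lo),np.array(hi))
    x,y=seed; w=np.zeros_like(m); cv2.ellipse(w,(x,y),r,0,0,360,255,-1); m&=w
    if mode=='fill':
        n,l,st,c=cv2.connectedComponentsWithStats(cv2.morphologyEx(m,cv2.MORPH_OPEN,np.ones((3,3)))); i=1+np.argmax(st[1:,4]); m=(l==i).astype(np.uint8)
        p=cv2.convexHull(max(cv2.findContours(m,0,1)[0],key=len)).reshape(-1,2)
        M=cv2.moments(p); return np.array([M['m10'],M['m01']])/M['m00'],M['m00']
    p=np.argwhere(m)[:,::-1]; e=cv2.fitEllipse(p.astype(np.float32)); return np.array(e[0]),e[1]
hA=cv2.cvtColor(A['color'],cv2.COLOR_RGB2HSV);hB=cv2.cvtColor(B['color'],cv2.COLOR_RGB2HSV)
for n,s,h in(('A',A,hA),('B',B,hB)):
    pts={'A':[(253,246),(291,272),(305,272),(283,250),(225,265)],'B':[(315,201),(297,228),(309,228),(330,208),(300,205)]}[n]
    print(n,[h[y,x].tolist() for x,y in pts])
T=lambda s,seed,r,lo,hi,m='fill':ell(s,seed,r,lo,hi,m)
pa,na=T(A,(253,246),(26,18),(0,0,120),(179,60,205));pb,nb=T(B,(315,201),(20,13),(0,0,120),(179,60,205));print(na,nb)
pl=both('plate',pa,pb,.033)
# rings
for nm,a,b in(('L',(291,272),(297,228)),('R',(221,242),(332,193))):
    ea,sa=T(A,a,(18,12),(0,0,150),(179,60,255),'r');eb,sb=T(B,b,(14,9),(0,0,150),(179,60,255),'r');print(sa,sb);both(nm,ea,eb,.003)
# beaker rim hand-picked centre
both('beaker rim',(420.8,236),(320,276.7),.07)
for nm,a,b in(('wash cap',(177.5,156),(376,130)),('pink1',(442.5,208),(377,294)),('pink2',(501.5,228),(346.5,343)),('turq',(518,268),(269,348)),('timer',(276,337),(226,225)),('tipbox',(547,343),(158,352))): both(nm,a,b)
E
python3 m2.py
```

```text
A [[107, 10, 184], [102, 10, 127], [15, 12, 127], [15, 6, 246], [13, 14, 162]]
B [[114, 15, 171], [110, 19, 122], [120, 3, 153], [0, 5, 238], [137, 9, 198]]
1038.5 554.5
plate [250.6 245. ] [315.7 199.1] [ 0.6231 -0.1542  0.0313] gap 0.0013 ('onplane', array([ 0.6252, -0.1516]), array([ 0.622 , -0.1528]))
(19.338138580322266, 28.89215850830078) (13.766057014465332, 23.20077896118164)
L [290.2 272.1] [296.6 227. ] [ 0.6198 -0.0536  0.004 ] gap 0.0009 ('onplane', array([ 0.6193, -0.0538]), array([ 0.6208, -0.0555]))
(19.838390350341797, 28.390850067138672) (13.74066162109375, 21.759233474731445)
R [222.5 242.3] [330.8 194.1] [ 0.6242 -0.2403  0.0016] gap 0.0019 ('onplane', array([ 0.6262, -0.2375]), array([ 0.6235, -0.2398]))
beaker rim [420.8 236. ] [320.  276.7] [0.4418 0.1415 0.0678] gap 0.0006 ('onplane', array([0.4449, 0.143 ]), array([0.4406, 0.1433]))
wash cap [177.5 156. ] [376 130] [ 0.5728 -0.4079  0.1421] gap 0.002 
pink1 [442.5 208. ] [377 294] [0.3256 0.1339 0.0694] gap 0.0038 
pink2 [501.5 228. ] [346.5 343. ] [0.3223 0.2654 0.0688] gap 0.0042 
turq [518 268] [269 348] [0.4269 0.3363 0.068 ] gap 0.0018 
timer [276 337] [226 225] [0.7726 0.0358 0.0094] gap 0.0027 
tipbox [547 343] [158 352] [0.5781 0.4354 0.067 ] gap 0.0039
```

Request:
move_arm(
  deltas=[
    [[0,0,8.5,0.85,0.65,0,1],[0,0,8.5,0.85,0.65,0,1],[0,0,8.5,0.85,0.65,0,1],[0,0,8.5,0.85,0.65,0,1],[0,0,8.5,0.85,0.65,0,1],[0,0,8.5,0.85,0.65,0,1],[0,0,8.5,0.85,0.65,0,1],[0,0,8.5,0.85,0.65,0,1]],
  ],
  force=30,
)

```text
time_s: 0.95
tcp_pos: [0.3902, -0.3024, 0.2312]
tool_rot: [0.759, 0.651, 0.0, -0.0]
contact_force: [0.3, -1.6, -0.6]
gripper_width: 0.0853
finger_force: 0.0
```

Request:
move_arm(
  deltas=[
    [[0,0,4.5,0.6,0.45,0,1],[0,0,4.5,0.6,0.45,0,1],[0,0,0,0,0,0,1],[0,0,0,0,0,0,1]],
  ],
)

```text
time_s: 1.35
tcp_pos: [0.437, -0.2674, 0.231]
tool_rot: [0.708, 0.707, -0.0, -0.0]
contact_force: [-0.8, -1.0, -0.5]
gripper_width: 0.0854
finger_force: 0.0
```

```bash
python3 - <<'E'
from h import *
s=snap('wrist','w1'); print(np.round(s['origin'],3)); o=ctrl.observe(); print(o['tcp_pos'],o['tool_rot'],o['contact_force'])
for P in [(.44,-.267,.084),(.62,-.0545,.003),(.622,-.1495,.033),(.6243,-.2445,.003),(.425,-.137,.085)]: print(proj(s,P).round(0))
E
```

```text
[ 0.437 -0.191  0.373]
[ 0.43659783 -0.26791753  0.23101222] [ 7.08053224e-01  7.06158958e-01 -2.09148395e-04 -3.39018563e-04] [-0.15307265  0.52189269  0.87001899]
[[320. 223.]]
[[511. -17.]]
[[515.  87.]]
[[488. 184.]]
[[300.  59.]]
```

View pics/w1.png

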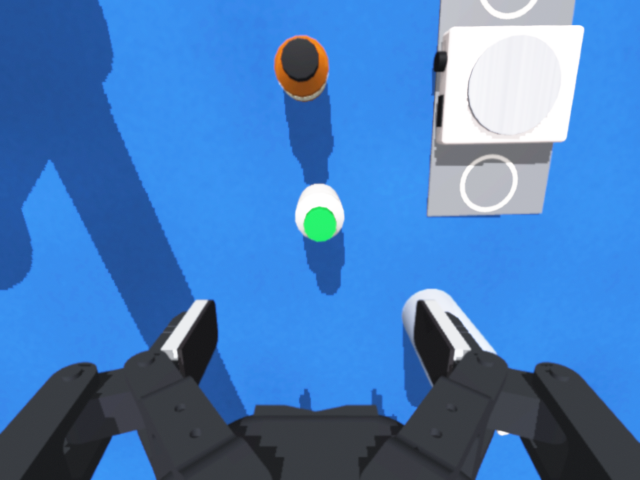

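The wrist view agrees with the triangulation: cap (320,223), plate (515,87), right ring (488,184) and amber cap (300,59). Next I grasp the white bottle.

Request:
move_arm(
  deltas=[
    [[0,0,0,0.1,0,-1,1],[0,0,0,0,0,-1,1],[0,0,0,0,0,-1,1],[0,0,0,0,0,-1,1],[0,0,0,0,0,-1,1],[0,0,0,0,0,-0.1,1],[0,0,0,0,0,0,1]],
  ],
)

```text
time_s: 2.1
tcp_pos: [0.4402, -0.2684, 0.0272]
tool_rot: [0.708, 0.706, -0.0, -0.001]
contact_force: [0.7, -0.2, 1.4]
gripper_width: 0.0855
finger_force: 0.0
```

Request:
move_arm(
  deltas=[
    [[0,0,0,0,0,0,0],[0,0,0,0,0,0,0],[0,0,0,0,0,0,0],[0,0,0,0,0,0,0],[0,0,0,0,0,0,0],[0,0,0,0,0,0,0]],
  ],
)

```text
time_s: 2.7
tcp_pos: [0.4418, -0.2686, 0.0293]
tool_rot: [0.708, 0.706, 0.0, 0.002]
contact_force: [-2.2, 0.2, 7.6]
gripper_width: 0.0453
finger_force: 29.9
```

Request:
move_arm(
  deltas=[
    [[0,0,0,0,0,0.8,0],[0,0,0,0,0,0.7,0],[0,0,0,0.92,0.11,0,0],[0,0,0,0.92,0.11,0,0],[0,0,0,0.92,0.11,0,0],[0,0,0,0.92,0.11,0,0],[0,0,0,0.92,0.11,0,0],[0,0,0,0,0,0,0]],
  ],
)

```text
time_s: 3.5
tcp_pos: [0.629, -0.2446, 0.0877]
tool_rot: [0.707, 0.707, 0.001, 0.002]
contact_force: [0.2, -0.5, -2.1]
gripper_width: 0.0453
finger_force: 31.8
```

```bash
python3 - <<'E'
from h import *
from m import blob
A=snap('scene','s2');B=snap('side','b2');W=snap('wrist','w2'); print(ctrl.observe()['tcp_pos'])
lo,hi=(45,120,40),(75,255,255)
a=blob(A,(100,50,400,300),lo,hi);b=blob(B,(300,120,400,260),lo,hi); print(a,b,tri(A,a[0],B,b[0]))
for P in [(.6198,-.0545,.003),(.622,-.1495,.033),(.6243,-.2445,.003)]: print(proj(W,P).round(0))
E
```

```text
[ 0.62448582 -0.24550829  0.08734592]
(array([212.60775862, 187.64511494]), np.int32(126), array([207, 181,  12,  14])) (array([331.19205298, 147.16556291]), np.int32(83), array([326, 143,  12,   9])) (array([ 0.62640739, -0.23955012,  0.14349377]), np.float64(0.002366905417483192))
[[306. -84.]]
[[310.  95.]]
[[315. 245.]]
```

View pics/w2.png

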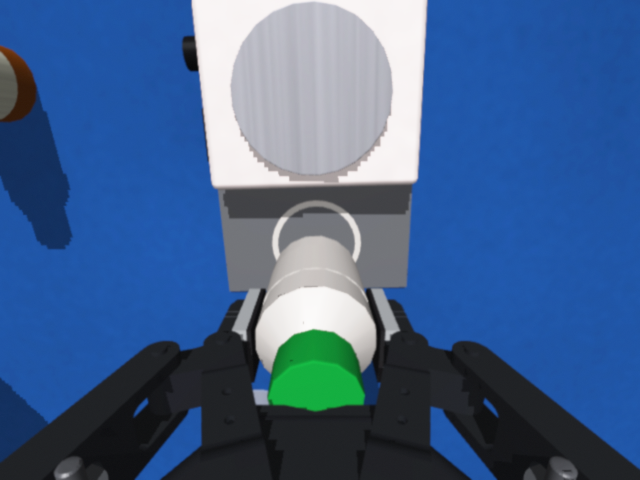

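Plate centre at (312,90) and ring at (317,240) in the wrist view, within about 3 mm of my estimates. The bottle is aligned over its spot, so I lower and release it.

Request:
move_arm(
  deltas=[
    [[0,0,0,0,0,-0.7,0],[0,0,0,0,0,-0.5,0],[0,0,0,0,0,-0.18,0],[0,0,0,0,0,0,0],[0,0,0,0,0,0,0],[0,0,0,0,0,0,0.8],[0,0,0,0,0,0,1],[0,0,0,0,0,0,1]],
  ],
)

```text
time_s: 4.45
tcp_pos: [0.6252, -0.246, 0.0326]
tool_rot: [0.708, 0.706, 0.0, 0.0]
contact_force: [0.3, 0.2, 0.2]
gripper_width: 0.0851
finger_force: 0.0
```

Request:
move_arm(
  deltas=[
    [[0,0,0,0,0,0,1],[0,0,0,0,0,0.5,1],[0,0,0,0,0,1,1],[0,0,0,0,0,1,1],[0,0,0,0,0,0.8,1],[0,0,0,-1,0.54,0,1],[0,0,0,-1,0.54,0,1],[0,0,0,0,0,0,1]],
  ],
)

```text
time_s: 5.25
tcp_pos: [0.5383, -0.1984, 0.1624]
tool_rot: [0.708, 0.707, -0.001, -0.005]
contact_force: [0.6, -1.0, -1.1]
gripper_width: 0.0854
finger_force: 0.0
```

```bash
python3 - <<'E'
from h import *
from m import blob
A=snap('scene','s3');B=snap('side','b3'); o=ctrl.observe();print(o['tcp_pos'],o['gripper_width'])
lo,hi=(45,120,40),(75,255,255)
a=blob(A,(100,50,400,300),lo,hi);b=blob(B,(300,120,400,260),lo,hi); print(a,b,tri(A,a[0],B,b[0]))
E
```

```text
[ 0.54463837 -0.20222077  0.16468232] 0.08515957373710407
(array([215.46590909, 208.96717172]), np.int32(146), array([209, 203,  14,  13])) (array([332.02608696, 166.2       ]), np.int32(70), array([328, 162,   9,   9])) (array([ 0.62438606, -0.24410346,  0.087598  ]), np.float64(0.000511394158987768))
```

Request:
move_arm(
  deltas=[
    [[0,0,0,-1,0.55,0,1],[0,0,0,-1,0.55,0,1],[0,0,0,-1,0.55,0,1],[0,0,0,0,0,0,1],[0,0,0,0,0,-1,1],[0,0,0,0,0,-1,1],[0,0,0,0,0,-1,1],[0,0,0,0,0,-0.43,1]],
  ],
)

```text
time_s: 6.15
tcp_pos: [0.4259, -0.1372, 0.0242]
tool_rot: [0.708, 0.706, -0.0, -0.001]
contact_force: [0.2, 0.0, 0.4]
gripper_width: 0.0856
finger_force: 0.0
```

Request:
move_arm(
  deltas=[
    [[0,0,0,0,0,0,1],[0,0,0,0,0,0,0],[0,0,0,0,0,0,0],[0,0,0,0,0,0,0],[0,0,0,0,0,0,0],[0,0,0,0,0,0,0],[0,0,0,0,0,0,0]],
  ],
)

```text
time_s: 6.85
tcp_pos: [0.4261, -0.1372, 0.0283]
tool_rot: [0.708, 0.706, 0.001, 0.002]
contact_force: [-0.7, -0.9, 6.1]
gripper_width: 0.0452
finger_force: 30.8
```

Request:
move_arm(
  deltas=[
    [[0,0,0,0,0,0.8,0],[0,0,0,0,0,0.7,0],[0,0,0,0.97,0.42,0,0],[0,0,0,0.97,0.42,0,0],[0,0,0,0.97,0.42,0,0],[0,0,0,0.97,0.42,0,0],[0,0,0,0.97,0.42,0,0],[0,0,0,0,0,0,0]],
  ],
)

```text
time_s: 7.65
tcp_pos: [0.6232, -0.0503, 0.0871]
tool_rot: [0.707, 0.707, 0.002, 0.002]
contact_force: [1.6, -0.4, -1.2]
gripper_width: 0.0451
finger_force: 32.1
```

Request:
move_arm(
  deltas=[
    [[0,0,0,0,0,0,0],[0,0,0,0,0,0,0]],
  ],
)

```text
time_s: 7.85
tcp_pos: [0.6181, -0.0528, 0.0868]
tool_rot: [0.708, 0.706, -0.0, -0.0]
contact_force: [-0.2, -0.4, -1.4]
gripper_width: 0.0452
finger_force: 32.1
```

Request:
move_arm(
  deltas=[
    [[0,0,0,0.05,0,-0.7,0],[0,0,0,0,0,-0.5,0],[0,0,0,0,0,-0.15,0],[0,0,0,0,0,0,0],[0,0,0,0,0,0,0],[0,0,0,0,0,0,0.8],[0,0,0,0,0,0,1],[0,0,0,0,0,0,1]],
  ],
)

```text
time_s: 8.65
tcp_pos: [0.6214, -0.0527, 0.0336]
tool_rot: [0.708, 0.706, 0.0, 0.001]
contact_force: [0.7, 1.0, -0.1]
gripper_width: 0.0852
finger_force: 0.0
```

Request:
move_arm(
  deltas=[
    [[0,0,0,0,0,0,1],[0,0,0,0,0,0.5,1],[0,0,0,0,0,1,1],[0,0,0,0,0,1,1],[0,0,0,0,0,0.8,1],[0,0,0,-0.9,0.97,0,1],[0,0,0,-0.9,0.97,0,1],[0,0,0,-0.9,0.9,0,1]],
  ],
)

```text
time_s: 9.45
tcp_pos: [0.5165, 0.057, 0.1652]
tool_rot: [0.708, 0.706, 0.0, 0.0]
contact_force: [-0.1, 1.0, 0.3]
gripper_width: 0.0855
finger_force: 0.0
```

Request:
move_arm(
  deltas=[
    [[0,0,0,-0.9,0.9,0.5,1],[0,0,0,-0.8,0.5,0.5,1],[0,0,0,0,0,0,1],[0,0,0,0,0,0,1]],
  ],
)

```text
time_s: 9.85
tcp_pos: [0.4529, 0.1094, 0.204]
tool_rot: [0.707, 0.707, 0.001, 0.001]
contact_force: [1.3, 0.0, 0.2]
gripper_width: 0.0854
finger_force: 0.0
```

```bash
python3 - <<'E'
from h import *
from m import blob
A=snap('scene','s4');B=snap('side','b4');W=snap('wrist','w4'); o=ctrl.observe();print(o['tcp_pos'],o['gripper_width'])
a=blob(A,(270,200,310,260),(0,0,0),(179,255,50));b=blob(B,(285,185,312,215),(0,0,0),(179,255,50)); print(a,b,tri(A,a[0],B,b[0]))
for P in [(.442,.142,.07),(.442,.142,0),(.431,.257,.075),(.426,-.002,.011)]: print(proj(W,P).round(0))
E
```

```text
[0.4533569  0.10833121 0.20263848] 0.08525442219565962
(array([287.45777778, 239.61222222]), np.int32(168), array([281, 233,  14,  14])) (array([295.30708661, 198.74540682]), np.int32(70), array([291, 194,  10,  10])) (array([ 0.62083496, -0.05329739,  0.08700866]), np.float64(2.1117621326679703e-05))
[[302. 188.]]
[[305. 177.]]
[[284.  26.]]
[[291. 310.]]
```

View pics/w4.png

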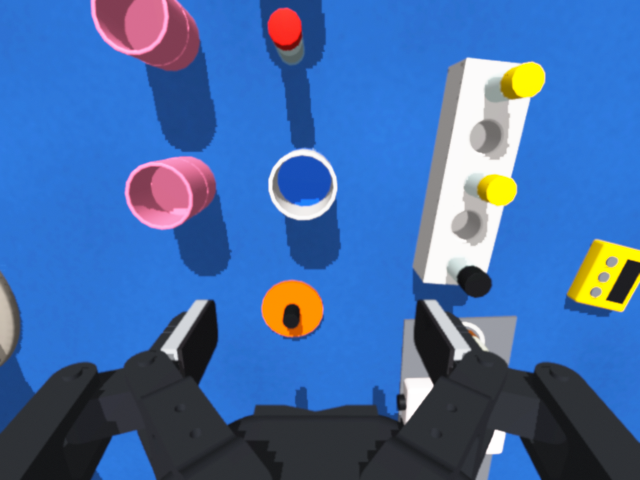

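View pics/s4.png

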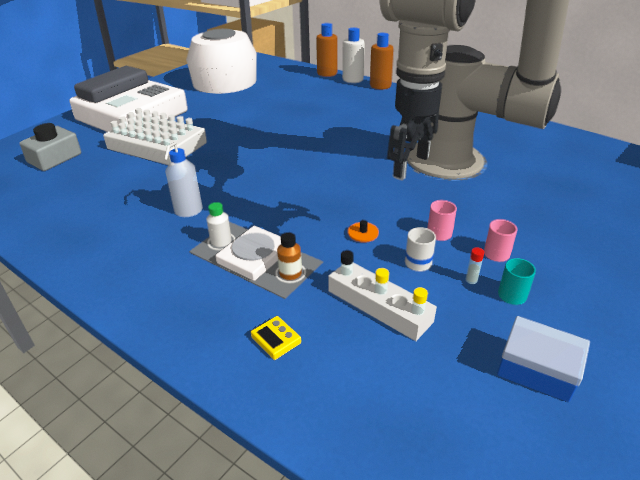

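The wrist view shows the beaker rim centred at (302,185), the red cap at (285,28) and the lid at (292,310). The scene view shows both bottles standing inside their rings. Next is the beaker.

Request:
move_arm(
  deltas=[
    [[0,0,0,-0.28,0.9,0,1],[0,0,0,0,0,0,1],[0,0,0,0,0,-1,1],[0,0,0,0,0,-1,1],[0,0,0,0,0,-1,1],[0,0,0,0,0,-1,1],[0,0,0,0,0,-0.25,1],[0,0,0,0,0,0,1]],
  ],
)

```text
time_s: 10.8
tcp_pos: [0.441, 0.1442, 0.0318]
tool_rot: [0.708, 0.706, -0.002, -0.001]
contact_force: [0.5, -0.3, 1.5]
gripper_width: 0.0856
finger_force: 0.0
```

Request:
move_arm(
  deltas=[
    [[0,0,0,0,0,0,0],[0,0,0,0,0,0,0],[0,0,0,0,0,0,0],[0,0,0,0,0,0,0],[0,0,0,0,0,0,0],[0,0,0,0,0,0,0]],
  ],
)

```text
time_s: 11.4
tcp_pos: [0.443, 0.1451, 0.0352]
tool_rot: [0.708, 0.706, 0.002, 0.001]
contact_force: [-1.0, -1.0, 5.6]
gripper_width: 0.0557
finger_force: 31.5
```

Request:
move_arm(
  deltas=[
    [[0,0,0,0,0,1,0],[0,0,0,0,0,1,0],[0,0,0,0,0,1,0],[0,0,0,0.5,-0.9,0.1,0],[0,0,0,0.5,-0.9,0,0],[0,0,0,0.5,-0.9,0,0],[0,0,0,0.5,-0.9,0,0],[0,0,0,0.5,-0.9,0,0]],
  ],
)

```text
time_s: 12.2
tcp_pos: [0.5424, -0.0366, 0.1587]
tool_rot: [0.708, 0.706, 0.001, 0.001]
contact_force: [0.8, 0.3, -0.8]
gripper_width: 0.0558
finger_force: 32.8
```

Request:
move_arm(
  deltas=[
    [[0,0,0,0.65,-0.9,0,0],[0,0,0,0.65,-0.9,0,0],[0,0,0,0.65,-0.95,0,0],[0,0,0,0,0,0,0],[0,0,0,0,0,0,0]],
  ],
)

```text
time_s: 12.7
tcp_pos: [0.6196, -0.1459, 0.1576]
tool_rot: [0.708, 0.706, 0.0, 0.0]
contact_force: [0.1, -0.5, -1.0]
gripper_width: 0.0559
finger_force: 32.9
```

```bash
python3 - <<'E'
from h import *
W=snap('wrist','w5'); snap('side','b5'); o=ctrl.observe();print(o['tcp_pos'],o['gripper_width'])
for P in [(.623,-.147,.033),(.622,-.1495,.033)]: print(proj(W,P).round(0))
E
```

```text
[ 0.61912518 -0.14420821  0.15786133] 0.055579699435064765
[[320. 232.]]
[[319. 235.]]
```

View pics/w5.png

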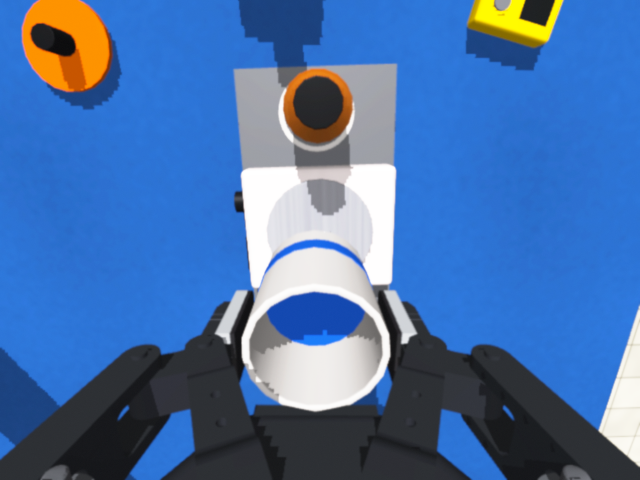

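The plate spans columns 267 to 373 with its centre near (320,231), which matches the prediction for (0.623,-0.147). I nudge the beaker and set it down.

Request:
move_arm(
  deltas=[
    [[0,0,0,0.1,-0.05,-0.8,0],[0,0,0,0,0,-0.8,0],[0,0,0,0,0,-0.5,0],[0,0,0,0,0,-0.15,0],[0,0,0,0,0,0,0],[0,0,0,0,0,0,0],[0,0,0,0,0,0,0.7],[0,0,0,0,0,0,1]],
  ],
)

```text
time_s: 13.6
tcp_pos: [0.6238, -0.1468, 0.0678]
tool_rot: [0.708, 0.707, 0.0, 0.0]
contact_force: [1.0, -0.3, -0.0]
gripper_width: 0.0727
finger_force: 0.0
```

Request:
move_arm(
  deltas=[
    [[0,0,0,0,0,0,1],[0,0,0,0,0,0,1],[0,0,0,0,0,0.5,1],[0,0,0,0,0,1,1],[0,0,0,0,0,1,1],[0,0,0,0,0,0.2,1],[0,0,0,-0.45,0.9,0,1],[0,0,0,-0.45,0.9,0,1]],
  ],
)

```text
time_s: 14.4
tcp_pos: [0.5871, -0.075, 0.1749]
tool_rot: [0.709, 0.706, 0.0, 0.0]
contact_force: [-0.6, 1.4, -0.1]
gripper_width: 0.0856
finger_force: 0.0
```

Request:
move_arm(
  deltas=[
    [[0,0,0,-0.45,0.9,0,1],[0,0,0,-0.45,0.9,0,1],[0,0,0,-0.45,0.9,0,1],[0,0,0,-0.45,0.9,0,1],[0,0,0,-0.45,0.9,0,1],[0,0,0,-0.45,0.9,0,1],[0,0,0,-0.45,0.9,0,1],[0,0,0,0,0,0,1]],
  ],
)

```text
time_s: 15.2
tcp_pos: [0.4591, 0.1803, 0.1749]
tool_rot: [0.706, 0.708, -0.0, -0.001]
contact_force: [0.3, -0.2, 0.4]
gripper_width: 0.0856
finger_force: 0.0
```

```bash
cat > bk.py <<'E'
from h import *
def rim(s,guess,z,W=34):
    # white beaker blob silhouette: horizontal mid of extents by rows -> print
    x,y=guess; h=cv2.cvtColor(s['color'],cv2.COLOR_RGB2HSV)
E
python3 - <<'E'
from h import *
A=snap('scene','s6');B=snap('side','b6'); o=ctrl.observe();print(o['tcp_pos'],o['gripper_width'])
a=cv2.resize(A['color'][180:290,190:330],None,fx=5,fy=5,interpolation=cv2.INTER_CUBIC)[:,:400]
a=cv2.resize(A['color'][180:290,215:295],None,fx=5,fy=5,interpolation=cv2.INTER_CUBIC)
b=cv2.resize(B['color'][130:240,275:355],None,fx=5,fy=5,interpolation=cv2.INTER_CUBIC)
cv2.imwrite('pics/s6c.png',np.hstack([a,b])[:,:,::-1])
for s,(ox,oy) in((A,(215,180)),(B,(275,130))):
    for z in(.033,.103): print(((proj(s,(.623,-.147,z))[0]-[ox,oy])*5).round(0))
E
```

```text
[0.46127116 0.17739894 0.17502057] 0.08558470229257638
[190. 326.]
[172. 187.]
[196. 350.]
[196. 232.]
```

View pics/s6c.png

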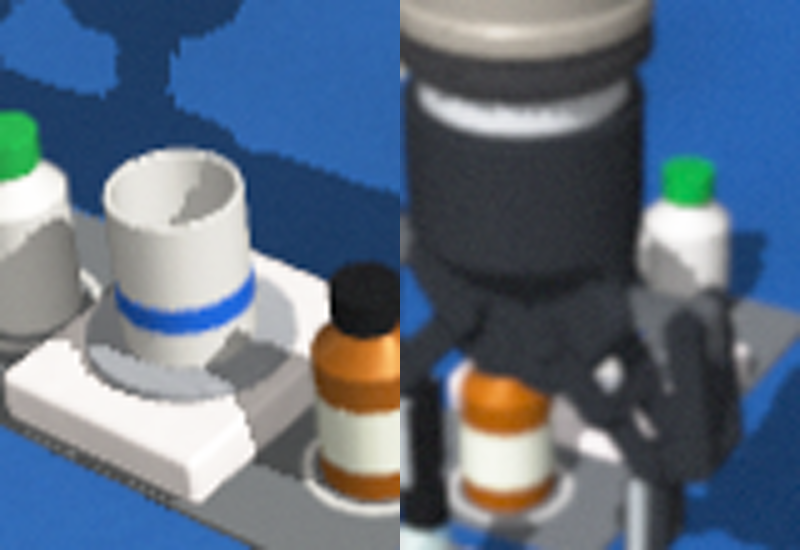

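The beaker stands on the plate with its rim centre at crop (174,190), within 1 px of the prediction. Now the vial.

Request:
move_arm(
  deltas=[
    [[0,0,0,-0.38,0.99,0,1],[0,0,0,-0.38,0.99,0,1],[0,0,0,0,0,0,1],[0,0,0,0,0,-1,1],[0,0,0,0,0,-1,1],[0,0,0,0,0,-1,1],[0,0,0,0,0,-0.38,1],[0,0,0,0,0,0,1]],
  ],
)

```text
time_s: 16.1
tcp_pos: [0.4305, 0.254, 0.0375]
tool_rot: [0.709, 0.706, -0.003, -0.001]
contact_force: [-0.1, -0.3, 0.1]
gripper_width: 0.0853
finger_force: 0.0
```

Request:
move_arm(
  deltas=[
    [[0,0,0,0,0,0,0],[0,0,0,0,0,0,0],[0,0,0,0,0,0,0],[0,0,0,0,0,0,0],[0,0,0,0,0,0,0],[0,0,0,0,0,0,0],[0,0,0,0,0,0,0],[0,0,0,0,0,0,0]],
  ],
)

```text
time_s: 16.9
tcp_pos: [0.4317, 0.2564, 0.0409]
tool_rot: [0.708, 0.706, 0.001, 0.0]
contact_force: [-0.4, -1.0, 7.2]
gripper_width: 0.023
finger_force: 29.2
```

Request:
move_arm(
  deltas=[
    [[0,0,0,0,0,0.9,0],[0,0,0,0,0,0.8,0],[0,0,0,0,0,0.5,0],[0,0,0,0.85,-0.37,0,0],[0,0,0,0.85,-0.37,0,0],[0,0,0,0.85,-0.37,0,0],[0,0,0,0.85,-0.37,0,0],[0,0,0,0.85,-0.37,0,0]],
  ],
)

```text
time_s: 17.7
tcp_pos: [0.6022, 0.1815, 0.128]
tool_rot: [0.708, 0.706, -0.0, -0.0]
contact_force: [-0.3, 0.4, -0.1]
gripper_width: 0.0233
finger_force: 29.6
```

Request:
move_arm(
  deltas=[
    [[0,0,0,0,0,0,0],[0,0,0,0,0,0,0],[0,0,0,0,0,-0.8,0],[0,0,0,0,0,0,0],[0,0,0,0,0,0,0]],
  ],
)

```text
time_s: 18.2
tcp_pos: [0.5999, 0.1828, 0.096]
tool_rot: [0.707, 0.707, -0.001, -0.001]
contact_force: [0.4, 0.7, -0.5]
gripper_width: 0.0229
finger_force: 29.7
```

```bash
python3 - <<'E'
from h import *
A=snap('scene','s7');B=snap('side','b7'); o=ctrl.observe();print(o['tcp_pos'],o['gripper_width'])
for z in(.14,.07): print(proj(A,(.601,.1817,z)),proj(B,(.601,.1817,z)))
a=cv2.resize(A['color'][200:340,340:450],None,fx=3.6,fy=3.6,interpolation=cv2.INTER_CUBIC)
b=cv2.resize(B['color'][180:320,195:305],None,fx=3.6,fy=3.6,interpolation=cv2.INTER_CUBIC)
cv2.imwrite('pics/s7c.png',np.hstack([a,b])[:,:,::-1])
E
```

```text
[0.60135398 0.18276866 0.0974465 ] 0.023496370664778943
[[403.44753127 257.06555181]] [[238.32195513 232.9588032 ]]
[[400.06606239 287.91085874]] [[241.8947779  260.93748716]]
```

View pics/s7c.png

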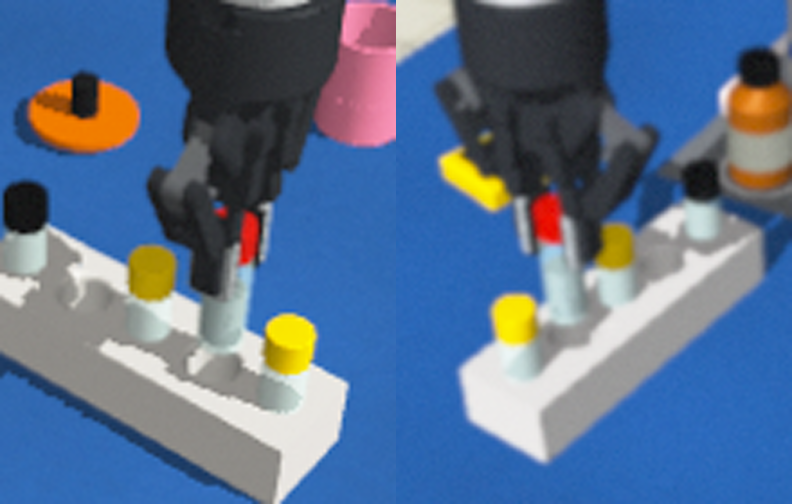

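```bash
python3 - <<'E'
from h import *
A=load('s7');B=load('b7')
hA=A['color'].astype(int);hB=B['color'].astype(int)
for r in (280,286,290): print('A',r,[f'{c}:{hA[r,c].tolist()}' for c in range(392,412)])
for r in (253,258,263): print('B',r,[f'{c}:{hB[r,c].tolist()}' for c in range(231,253)])
for z in(.05,.06,.07,.08): print(z,proj(A,(.601,.1817,z)).round(1),proj(B,(.601,.1817,z)).round(1))
t=[ctrl.observe()['tcp_pos'].round(4).tolist() for _ in range(3)]; print(t)
E
```

```text
A 280 ['392:[59, 105, 169]', '393:[69, 94, 131]', '394:[56, 68, 80]', '395:[38, 40, 43]', '396:[26, 28, 30]', '397:[31, 32, 34]', '398:[28, 30, 31]', '399:[38, 41, 45]', '400:[47, 48, 53]', '401:[77, 80, 81]', '402:[107, 110, 111]', '403:[149, 153, 153]', '404:[162, 167, 167]', '405:[156, 168, 167]', '406:[159, 178, 174]', '407:[166, 187, 182]', '408:[164, 197, 208]', '409:[121, 165, 207]', '410:[62, 118, 189]', '411:[48, 108, 185]']
A 286 ['392:[233, 232, 227]', '393:[233, 231, 227]', '394:[223, 222, 218]', '395:[171, 175, 169]', '396:[111, 122, 119]', '397:[104, 116, 114]', '398:[112, 126, 123]', '399:[120, 133, 130]', '400:[130, 144, 140]', '401:[141, 156, 153]', '402:[154, 170, 167]', '403:[166, 182, 180]', '404:[175, 193, 190]', '405:[182, 204, 200]', '406:[187, 209, 205]', '407:[185, 209, 210]', '408:[143, 179, 208]', '409:[81, 133, 198]', '410:[52, 112, 188]', '411:[51, 110, 188]']
A 290 ['392:[234, 231, 227]', '393:[233, 232, 226]', '394:[219, 219, 212]', '395:[153, 158, 153]', '396:[101, 113, 111]', '397:[109, 122, 119]', '398:[117, 130, 126]', '399:[126, 138, 136]', '400:[1
[... 1308 characters left out ...]
221, 196, 87]', '233:[156, 150, 133]', '234:[88, 115, 161]', '235:[88, 125, 184]', '236:[131, 163, 200]', '237:[172, 198, 213]', '238:[192, 218, 220]', '239:[199, 221, 223]', '240:[198, 220, 223]', '241:[192, 215, 219]', '242:[179, 201, 205]', '243:[165, 186, 188]', '244:[153, 171, 173]', '245:[137, 155, 156]', '246:[125, 138, 138]', '247:[117, 129, 127]', '248:[125, 128, 128]', '249:[135, 134, 134]', '250:[143, 143, 143]', '251:[156, 164, 163]', '252:[182, 197, 196]']
0.05 [[399.1 296.2]] [[242.9 268.4]]
0.06 [[399.6 292.1]] [[242.4 264.7]]
0.07 [[400.1 287.9]] [[241.9 260.9]]
0.08 [[400.5 283.7]] [[241.4 257.1]]
[[0.6014, 0.1828, 0.0974], [0.6014, 0.1828, 0.0974], [0.6014, 0.1828, 0.0974]]
```

```bash
python3 - <<'E'
from h import *
A=load('s7');B=load('b7')
P=np.array([.601,.1817,.065]);e=.001
J=np.array([[(proj(s,P+d)-proj(s,P))[0,0]-k*(proj(s,P+d)-proj(s,P))[0,1] for d in(np.array([e,0,0]),np.array([0,e,0]))] for s,k in((A,-.11),(B,-.13))])
print(J, np.linalg.solve(J,[1.65,-.48]),'mm')
# same edge method on the caps of the fixed yellow vials, in the first pictures
A=load('scene0');B=load('side0')
for s,Ps,n in((A,((.6046,.2216,.0773),(.5973,.1418,.0772)),'A'),(B,((.6046,.2216,.0773),(.5973,.1418,.0772)),'B')):
    for P in Ps:
        u,v=proj(s,P)[0]; r=int(round(v)); row=s['color'][r].astype(int); sat=[c for c in range(int(u)-12,int(u)+13) if row[c,0]-row[c,2]>60]
        print(n,(u.round(1),v.round(1)),sat[0],sat[-1],(sat[0]+sat[-1])/2)
E
```

```text
[[-0.23969626  0.52420749]
 [-0.41183453 -0.26791118]] [-0.67986826  2.83673575] mm
A (np.float64(419.9), np.float64(295.0)) 414 426 420.0
A (np.float64(381.7), np.float64(275.1)) 376 388 382.0
B (np.float64(227.5), np.float64(268.7)) 222 233 227.5
B (np.float64(254.8), np.float64(248.3)) 250 260 255.0
```

Request:
move_arm(
  deltas=[
    [[0,0,0,0.01,-0.065,0,0],[0,0,0,0,0,-0.2,0],[0,0,0,0,0,0,0],[0,0,0,0,0,0,0]],
  ],
)

```text
time_s: 18.7
tcp_pos: [0.6014, 0.1795, 0.0877]
tool_rot: [0.708, 0.706, -0.0, -0.0]
contact_force: [0.2, -0.0, 0.2]
gripper_width: 0.0235
finger_force: 29.7
```

```bash
python3 - <<'E'
from h import *
A=snap('scene','s8');B=snap('side','b8'); print(ctrl.observe()['tcp_pos'])
hA=A['color'].astype(int);hB=B['color'].astype(int)
for r in (288,292): print('A',r,[f'{c}:{hA[r,c,0]}' for c in list(range(391,399))+list(range(402,412))])
for r in (257,261): print('B',r,[f'{c}:{hB[r,c,0]}' for c in range(231,253)])
for z in(.05,.06,.07,.08): print(z,proj(A,(.601,.1817,z)).round(1),proj(B,(.601,.1817,z)).round(1))
E
```

```text
[0.6016143  0.1795476  0.08800464]
A 288 ['391:232', '392:218', '393:153', '394:102', '395:108', '396:115', '397:122', '398:130', '402:176', '403:184', '404:189', '405:176', '406:121', '407:62', '408:53', '409:48', '410:48', '411:49']
A 292 ['391:172', '392:165', '393:130', '394:103', '395:111', '396:117', '397:127', '398:138', '402:180', '403:177', '404:181', '405:218', '406:232', '407:231', '408:225', '409:199', '410:133', '411:70']
B 257 ['231:39', '232:43', '233:43', '234:49', '235:59', '236:102', '237:154', '238:175', '239:176', '240:177', '241:175', '242:166', '243:162', '244:163', '245:160', '246:137', '247:131', '248:168', '249:191', '250:188', '251:190', '252:201']
B 261 ['231:121', '232:87', '233:52', '234:42', '235:43', '236:75', '237:131', '238:177', '239:195', '240:202', '241:200', '242:193', '243:177', '244:166', '245:157', '246:139', '247:122', '248:121', '249:134', '250:148', '251:168', '252:190']
0.05 [[399.1 296.2]] [[242.9 268.4]]
0.06 [[399.6 292.1]] [[242.4 264.7]]
0.07 [[400.1 287.9]] [[241.9 260.9]]
0.08 [[400.5 283.7]] [[241.4 257.1]]
```

Request:
move_arm(
  deltas=[
    [[0,0,0,0,0.02,-0.1,0],[0,0,0,0,0,-0.2,0],[0,0,0,0,0,-0.2,0],[0,0,0,0,0,-0.2,0],[0,0,0,0,0,0,0]],
  ],
)

```text
time_s: 19.3
tcp_pos: [0.6005, 0.1802, 0.0581]
tool_rot: [0.708, 0.706, -0.001, -0.001]
contact_force: [0.8, -0.7, -0.6]
gripper_width: 0.023
finger_force: 29.7
```

Request:
move_arm(
  deltas=[
    [[0,0,0,0,0,-0.1,0],[0,0,0,0,0,-0.1,0],[0,0,0,0,0,0,0],[0,0,0,0,0,0,0]],
  ],
)

```text
time_s: 19.7
tcp_pos: [0.6016, 0.1804, 0.052]
tool_rot: [0.708, 0.706, 0.0, 0.0]
contact_force: [-0.5, 0.4, -0.8]
gripper_width: 0.0234
finger_force: 29.7
```

Request:
move_arm(
  deltas=[
    [[0,0,0,0,0,-0.03,0.3],[0,0,0,0,0,0,0.6],[0,0,0,0,0,0,0.6],[0,0,0,0,0,0,0.6],[0,0,0,0,0,0.5,0.6],[0,0,0,0,0,1,0.6],[0,0,0,0,0,1,0.6],[0,0,0,0,0,0.5,0.6]],
  ],
)

```text
time_s: 20.5
tcp_pos: [0.6029, 0.1806, 0.1749]
tool_rot: [0.708, 0.706, 0.002, 0.002]
contact_force: [1.5, 0.1, 0.6]
gripper_width: 0.0513
finger_force: 0.0
```

Request:
move_arm(
  deltas=[
    [[0,0,0,-0.87,-0.9,0,0.6],[0,0,0,-0.87,-0.9,0,0.6],[0,0,0,-0.87,-0.9,0,0.6],[0,0,0,-0.87,-0.9,0,0.6],[0,0,0,-0.87,-0.9,0,0.6],[0,0,0,0,0,0,0.6],[0,0,0,0,0,0,0.6]],
  ],
)

```text
time_s: 21.2
tcp_pos: [0.4279, -0.0001, 0.1714]
tool_rot: [0.709, 0.706, 0.001, 0.001]
contact_force: [-0.0, 0.6, -0.5]
gripper_width: 0.0511
finger_force: 0.0
```

```bash
python3 - <<'E'
from h import *
from m import blob
A=snap('scene','s9');B=snap('side','b9');W=snap('wrist','w9'); o=ctrl.observe();print(o['tcp_pos'],o['gripper_width'])
lo,hi=(0,120,80),(8,255,255)
a=blob(A,(380,255,425,300),lo,hi);b=blob(B,(225,230,260,280),lo,hi);print(a,b,tri(A,a[0],B,b[0]))
lo,hi=(5,150,100),(20,255,255)
a=blob(A,(340,215,385,245),lo,hi);w=blob(W,(200,100,440,400),lo,hi);print(a,w,tri(A,a[0],W,w[0]),proj(W,(.4265,-.0023,.0083)))
print(plane(W,w[0],.0085))
a=cv2.resize(A['color'][180:310,215:440],None,fx=2,fy=2,interpolation=cv2.INTER_CUBIC)
b=cv2.resize(B['color'][130:260,215:390],None,fx=2,fy=2,interpolation=cv2.INTER_CUBIC)
cv2.imwrite('pics/s9c.png',np.hstack([a,b])[:,:,::-1])
for s,(ox,oy) in((A,(215,180)),(B,(215-225,130))): print(((proj(s,(.623,-.147,.103))[0]-[ox,oy])*2).round(0))
E
```

```text
[0.4288492  0.0011527  0.17101521] 0.051266108153775886
(array([399.87857961, 285.2279496 ]), np.int32(160), array([394, 278,  13,  15])) (array([242.20512821, 258.42800789]), np.int32(97), array([238, 253,  10,  12])) (array([0.60060741, 0.18046809, 0.07565751]), np.float64(0.0003831195997620039))
(array([362.7597254 , 231.81693364]), np.int32(396), array([348, 223,  30,  19])) (array([313.24373605, 221.55523857]), np.int32(3705), array([277, 186,  73,  72])) (array([ 0.42660789, -0.00165331,  0.00805764]), np.float64(0.0005077053644357003)) [[313.22166442 222.5566785 ]]
[[ 0.42652483 -0.00129278  0.0085    ]]
[69. 75.]
[649.  93.]
```

View pics/s9c.png

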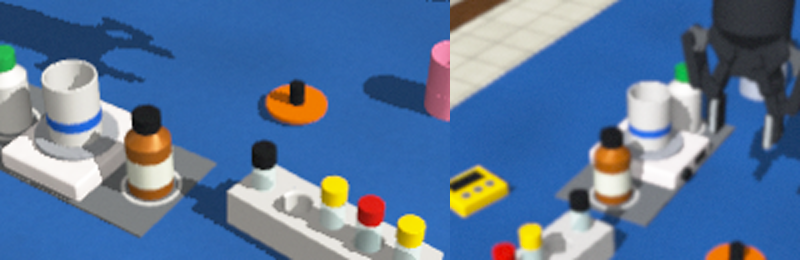

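The red cap sits level with the yellow ones (z 0.0757, expected 0.076), and the beaker rim is where predicted. Both bottles stand on their spots. Now the lid.

Request:
move_arm(
  deltas=[
    [[0,0,0,-0.05,-0.06,-1,0.6],[0,0,0,0,0,-1,0.6],[0,0,0,0,0,-1,0.6],[0,0,0,0,0,-0.85,0.6],[0,0,0,0,0,0,0.6],[0,0,0,0,0,0,0.6]],
  ],
)

```text
time_s: 21.95
tcp_pos: [0.4263, -0.0012, 0.0168]
tool_rot: [0.707, 0.707, -0.0, -0.0]
contact_force: [-0.0, 0.1, 0.2]
gripper_width: 0.0516
finger_force: 0.0
```

Request:
move_arm(
  deltas=[
    [[0,0,0,0,0,0,0],[0,0,0,0,0,0,0],[0,0,0,0,0,0,0],[0,0,0,0,0,0,0],[0,0,0,0,0,0,0],[0,0,0,0,0,0,0]],
  ],
)

```text
time_s: 22.55
tcp_pos: [0.4271, -0.0019, 0.0184]
tool_rot: [0.708, 0.706, 0.001, 0.002]
contact_force: [0.2, 1.9, 6.9]
gripper_width: 0.0166
finger_force: 29.1
```

Request:
move_arm(
  deltas=[
    [[0,0,0,0,0,0.8,0],[0,0,0,0,0,1,0],[0,0,0,0,0,1,0],[0,0,0,0,0,0.5,0],[0,0,0,0.81,-0.61,0,0],[0,0,0,0.81,-0.61,0,0],[0,0,0,0.81,-0.61,0,0],[0,0,0,0.81,-0.61,0,0]],
  ],
)

```text
time_s: 23.35
tcp_pos: [0.5566, -0.1004, 0.15]
tool_rot: [0.708, 0.706, 0.0, 0.001]
contact_force: [1.2, 0.2, -0.1]
gripper_width: 0.016
finger_force: 29.7
```

Request:
move_arm(
  deltas=[
    [[0,0,0,0.81,-0.61,0,0],[0,0,0,0.81,-0.61,0,0],[0,0,0,0,0,0,0],[0,0,0,0,0,-0.3,0],[0,0,0,0,0,0,0],[0,0,0,0,0,0,0]],
  ],
)

```text
time_s: 23.95
tcp_pos: [0.6191, -0.1472, 0.1366]
tool_rot: [0.708, 0.707, -0.0, -0.001]
contact_force: [0.8, -0.6, -0.4]
gripper_width: 0.0164
finger_force: 29.7
```

```bash
python3 - <<'E'
from h import *
from m import blob
A=snap('scene','s10');B=snap('side','b10'); o=ctrl.observe();print(o['tcp_pos'],o['gripper_width'])
lo,hi=(5,150,100),(20,255,255)
a=blob(A,(215,150,275,225),lo,hi);b=blob(B,(285,110,350,185),lo,hi);print(a,b,tri(A,a[0],B,b[0]))
c=[cv2.resize(s['color'][y:y+110,x:x+80],None,fx=5,fy=5,interpolation=cv2.INTER_CUBIC) for s,x,y in((A,210,160),(B,275,120))]
cv2.imwrite('pics/s10c.png',np.hstack(c)[:,:,::-1])
for s,(ox,oy) in((A,(210,160)),(B,(195,120))): print(((proj(s,[(.623,-.147,.103),(.623,-.147,.033)])-[ox,oy])*5).round(0))
E
```

```text
[ 0.61983973 -0.1475391   0.13739062] 0.01655285009926528
(array([249.97890733, 207.22994467]), np.int32(407), array([233, 198,  34,  19])) (array([315.87584345, 168.24561404]), np.int32(223), array([303, 163,  27,  12])) (array([ 0.6187303 , -0.1467641 ,  0.12603177]), np.float64(0.0016258353040011567))
[[197. 287.]
 [215. 426.]]
[[596. 282.]
 [596. 400.]]
```

View pics/s10c.png

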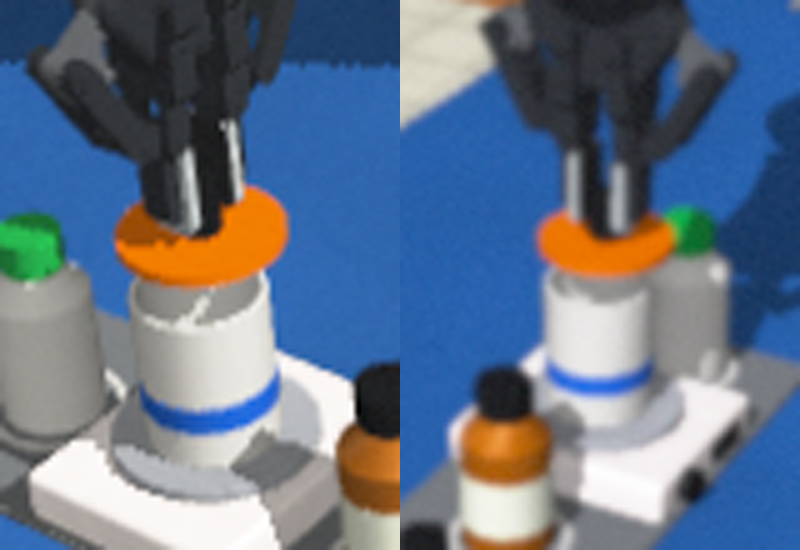

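Relative to the beaker axis (crop columns 201 and 598), the lid sits about 4 mm short in x. I correct that and lower it.

Request:
move_arm(
  deltas=[
    [[0,0,0,0.1,-0.01,0,0],[0,0,0,0,0,-0.15,0],[0,0,0,0,0,-0.15,0],[0,0,0,0,0,-0.12,0],[0,0,0,0,0,-0.08,0],[0,0,0,0,0,0,0],[0,0,0,0,0,0,0]],
  ],
)

```text
time_s: 24.75
tcp_pos: [0.6242, -0.1486, 0.1167]
tool_rot: [0.708, 0.706, -0.0, -0.0]
contact_force: [-0.7, 0.8, -1.3]
gripper_width: 0.0165
finger_force: 29.8
```

Request:
move_arm(
  deltas=[
    [[0,0,0,0,0,-0.04,0],[0,0,0,0,0,0,0],[0,0,0,0,0,0,0.2],[0,0,0,0,0,0,0.5],[0,0,0,0,0,0,0.5],[0,0,0,0,0,0,0.5]],
  ],
)

```text
time_s: 25.35
tcp_pos: [0.6242, -0.1486, 0.1152]
tool_rot: [0.708, 0.706, 0.0, 0.0]
contact_force: [-1.1, -0.2, 0.3]
gripper_width: 0.0427
finger_force: 0.0
```

Request:
move_arm(
  deltas=[
    [[0,0,0,0,0,0.5,0.5],[0,0,0,0,0,1,0.5],[0,0,0,0,0,1,0.5],[0,0,0,-0.8,0,0.5,0.5],[0,0,0,-0.8,0,0,0.5],[0,0,0,-0.8,0,0,0.5],[0,0,0,-0.8,0,0,0.5],[0,0,0,0,0,0,0.5]],
  ],
)

```text
time_s: 26.15
tcp_pos: [0.4931, -0.1482, 0.2356]
tool_rot: [0.708, 0.706, -0.0, -0.001]
contact_force: [-0.7, 0.2, 0.5]
gripper_width: 0.0427
finger_force: 0.0
```

```bash
python3 - <<'E'
from h import *
from m import blob
A=snap('scene','s11');B=snap('side','b11'); o=ctrl.observe();print(o['tcp_pos'],o['gripper_width'],o['contact_force'])
lo,hi=(5,150,100),(20,255,255)
a=blob(A,(215,170,275,235),lo,hi);b=blob(B,(290,130,350,195),lo,hi);print(a,b,tri(A,a[0],B,b[0]))
c=[cv2.resize(s['color'][y:y+110,x:x+80],None,fx=5,fy=5,interpolation=cv2.INTER_CUBIC) for s,x,y in((A,210,160),(B,275,120))]
cv2.imwrite('pics/s11c.png',np.hstack(c)[:,:,::-1])
E
```

```text
[ 0.49644028 -0.1487992   0.23587591] 0.04271377749163777 [0.73416664 0.64278387 1.24400082]
(array([248.64351411, 216.37710117]), np.int32(467), array([232, 206,  34,  21])) (array([314.39935275, 174.93915858]), np.int32(244), array([302, 169,  26,  13])) (array([ 0.62362502, -0.14838235,  0.10577192]), np.float64(0.000540546553602259))
```

View pics/s11c.png

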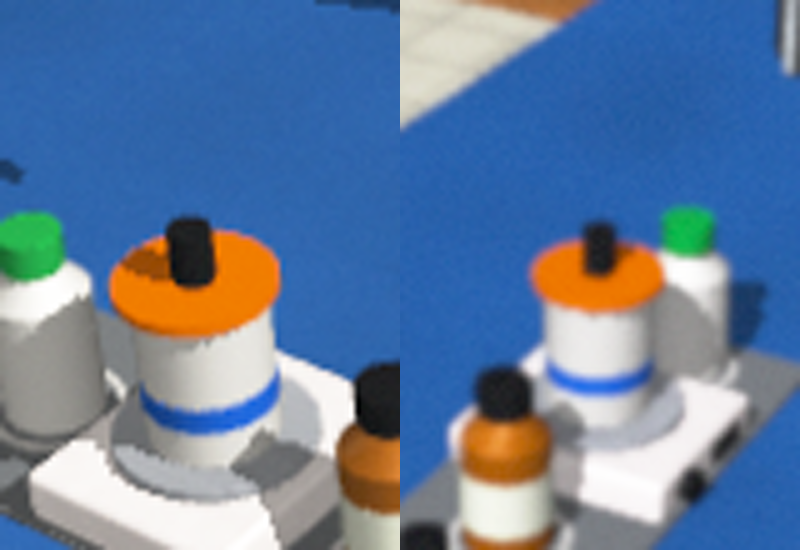

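The lid lies flat and centred on the beaker, with its disc at z 0.1058 (expected 0.1055). Everything is released and the arm is clear, so I hand the job in.

```bash
python3 -c "
from rig import ctrl
print(ctrl.close_job())"
```

```text
the job is handed in; nothing more can be done
None
```

I handed the job in with the beaker, both bottles and the vial in place, the lid put on last, and everything released; the camera checks agreed, but `close_job()` returned no verdict.

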